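# Open the bench power box by its hidden release

### The arm

A 7-joint arm with a two-finger parallel gripper is mounted at the origin on the work surface. World frame = base frame: x ahead of the robot, y to its left, z up, the work surface at z = 0. Lengths are in mm, angles in rad, forces in N, time in s.
With the tool pointing down it reaches from about 425 to 825 mm from the base axis. Payload 3.6 kg.
Tool frame: the origin (TCP) lies at the very end of the fingers, on their centre line; the grasp point (between the pads) lies 19 mm behind it; z points along the fingers, x is the direction in which the jaws open and shut, and the axes are right-handed (so a half turn about z gives the same grasp; the last joint's range is limited). The gripper opens to 93 mm and grips with 3 to 60 N. Pads are 15 mm wide; open, the fingers measure 128 mm over their backs; the gripper's body (75 mm by 188 mm) begins 65 mm behind the grasp point.
Start: joints at [1.246, 0.615, -0.013, 1.423, 0.008, 1.103, -0.04], TCP at [191.355, -621.164, 218.64] pointing down, gripper open.
Joint ranges: [-3.12, 3.12], [-0.3, 2.06], [-1.34, 1.32], [0.26, 2.42], [-1.36, 4.5], [0.01, 1.98], [-2.84, 2.84]. Speed limits (rad/s): [2.79, 2.79, 3.14, 3.14, 3.14, 3.14, 3.14].

### API

Orientations are given as [roll, pitch, yaw] about the fixed x, y, z axes, in that order (R = Rz(yaw) Ry(pitch) Rx(roll)).
In Python, from workcell import r gives the robot as it stands.
- The arm moves only by the tool send_rows, never from a script. Its argument "rows" is a list of rows, each an object of numbers: "gripper": the closure, from 0 (fully open) to 1 (shut); "x", "y", "z": the shift along the tool's x, y, z in mm; "turn": the turn about the tool's z in degrees. A call has 1 to 5 rows; each row shifts and turns the commanded pose from where the row before left it, along the tool's axes as they then stand; what a row does not reach is not made up. A row lasts 1/8 s, in which the tool goes at most 62.5 mm and 10.7 degrees, less where a joint would pass 70% of its speed; a pose out of reach is approached as far as the arm can. A call with a gripper value outside its range is refused whole. The fingers move at their own pace and stop on an object; "grip_force" is the grip in N (left out, the last holds). Time passes only in rows, so rows that do not move let the fingers close. It gives the time, the measured TCP pose, the force and the opening at its end, in the units of the state.
- r.read_state(): the state, without advancing time (a new reading comes with each control period).
- r.capture(name): name is "side" or "top"; returns (picture, depth): 384x512x3 uint8, red, green, blue; 384x512 float32, mm along the optical axis (not along the pixel's ray), 0 where there is no reading.
- r.get_calibration(name): a dict with "fx", "fy", "cx", "cy" (pixels), "dist" ([k1, k2, p1, p2, k3] as OpenCV has them; the pictures are not rectified), "position" and "rotation" of the camera in the world. Camera axes: x right, y down, z forward; pixel columns grow to the right and rows downward; lengths in mm; the calibration is good to about 2 mm. A picture is of the moment at which its call begins. get_calibration takes no time and is no camera call.
- r.finish_job(): hands the job in, once; it reports no verdict.
Trained networks look in the newest picture that a camera, given by its name, has taken for a name from the list of things; names that differ only in an ending like _2 or _b are one class to them, and where a whole thing is asked for, a point or a joint stands for the part that bears it (a point fixed in the world has none). Each returns a list of dicts, best first, with "score" (0 to 1); they miss things now and then, are a little off and sometimes report something else, mostly with a low value. They report only what shows in the picture. A call takes as long as a camera call.
- r.search_frame(camera, query): "centre" ([column, row] in pixels, amid what is visible of it).
- r.outline_of(camera, query): "pixels" (384x512 bool, what is visible of it) and "centre" ([column, row] in pixels, amid what is visible of it).
- r.mark_of(camera, query): "centre" ([column, row] in pixels: a listed point, or the origin of a listed thing).
The state is a dict: "t": time; "qpos": joint angles; "qvel": joint speeds; "tau": joint torques, N m; "tool_pos": TCP position; "eef_rot": TCP orientation; "ft_force": force on the tool from outside, world axes, zero at the start; "torque": the same for the moment, N m; "grip_width": finger opening in mm.
Only numpy, scipy, OpenCV 4.12 (cv2) and the standard library are available. Lean on these libraries where they do the work, as an engineer would, in place of code of your own. Each camera call takes 0.05 s, during which the arm holds its last target. There are 200 camera calls.

### The job

Open the power box on the bench so that its sockets can be used: feel along the row of five flush square plates in its top for the one that gives, and press it in fully so that the lid springs ajar. Then push the lid up and over with the outside of the fingers until it stands open past upright by itself, and come away. Use light pushes only: grip nothing and leave the tools lying around the box where they are.

Things in the scene. Friction and masses are not known exactly. Their poses are not given: they have to be found in the camera images.
- power_box: grey bench power box screwed to the bench: 200 mm deep (its x), 290 mm wide (its y), flat top 75 mm above the bench. Origin: centre of its underside; x points from its front (robot side) to its back, z up. On top, from the front: a rim, a row of five flush white square plates, a narrow rib, and the flush aluminium lid over the sockets
- plate_row (a point): centre of the middle place of the row of five plates, level with the box top; axes as the box. Places are 46 mm apart along y (y = -92, -46, 0, 46, 92 mm from here), each 45 mm square. Four hold rigid blanks level with the box top; one, at any of the five places and different each time, is the lid release: it looks alike but lies 2 mm below the box top and gives when pressed
- release_plate (a joint): travel of the lid release in m: 0 up, 0.006 fully pressed. Sprung: starts to give at 2 N, takes 6 N fully pressed, comes back up by itself. The lid is let go before 0.0045 of travel (5 N)
- lid (a joint): opening angle of the lid in rad: 0 shut and flush, 1.57 upright, 1.85 at its stop. Latched until the release is pressed; then a spring plunger lifts it ajar to about 0.8 to 1.0 within a second. From there a light push of 1 to 2 N at its edge moves it; the hinge is a little stiff and damped. Let go below about 1.0 it sinks back ajar, above about 1.3 it stays
- lid_edge (a point): middle of the lid's free (front) edge, top side, 103.5 mm from the hinge line. The lid is 228 mm wide along the box's y and 3 mm thick, plain but for a latch hook 20 mm wide that hangs 17 mm below it near its edge, at y = -98 mm; shut, its edge lies 31 mm behind the middle of the row of plates
- lid_hinge (a point): middle of the lid's hinge line, level with the box top near its back, 134.5 mm behind plate_row along the box's x; the hinge line runs along the box's y and the lid swings up and to the back
- tape_roll: roll of mesh joint tape lying flat, 110 mm across, 50 mm high; loose, stays where it is; origin on its underside
- sanding_block: brown rubber sanding block, 125 x 68 x 39 mm; loose, stays where it is; origin on its underside
- putty_knife: putty knife lying flat, 218 mm long, 76 mm wide at the blade, 18 mm high; loose, stays where it is; origin on its underside
- foam_brush: foam brush lying flat, 205 mm long, 20 mm high; loose, stays where it is; origin on its underside
- mini_roller: mini paint roller lying down, 215 mm long, 38 mm high; loose, stays where it is; origin on its underside
- float: rubber float with wooden handle, 240 x 98 x 67 mm; loose, stays where it is; origin on its underside
- paint_brush: paint brush lying flat, 200 mm long, 18 mm high; loose, stays where it is; origin on its underside

How it is judged (in metres and radians):
On the way, in this order (a step that is already met when the one before it is completed fails the run):
1. the release plate has been pressed in (value of joint release_plate above 0.0045 m), for 0.05 s.
2. the lid has been pushed past upright (value of joint lid above 1.5 rad), for 0.2 s.
At the end, for the whole second after the job is handed in: The lid stands open by itself at more than 1.5 rad (about upright or beyond) and at rest, and the release plate has come back up to within 1.5 mm (value of joint lid above 1.5 rad and velocity of joint lid between -0.1 and 0.1 rad/s and value of joint release_plate below 0.0015 m); the robot touches nothing.
It fails at once if a tool beside the box is shoved or lifted (more than 20 mm) (distance of any of tape_roll, sanding_block, putty_knife, foam_brush, mini_roller, float, paint_brush from where it was at the start of the episode above 0.02 m).
It fails at once if the box or its lid is gripped or forced (more than 45 N from the fingers) (contact force between the fingers and power_box above 45 N).
It also fails if it takes over 48 s, if anything falls off the work surface, if the arm or the gripper's body presses on something with over 40 N, if the wrist force passes 120 N, or if a joint passes its speed limit or range.

## Working session

There is one attempt and no reset: what is moved stays moved. The work goes in short steps, Python scripts to look and compute and a tool call to move; the robot and the scene stay as the last step left them, time stands still between calls to the robot, and variables do not carry over. Pictures are saved under pics/ and viewed, about 8 in all and at most 12, crops included, and the job is handed in when it is done.

Besides the shell and the picture viewer there is one more tool, called after ">>>" as a command line: name --argument value ..., lists and objects as JSON in quotes. send_rows: Moves the arm, as the interface text tells. Its arguments: {"type":"object","properties":{"rows":{"type":"array","items":{"type":"object","properties":{"gripper":{"type":"number"},"x":{"type":"number"},"y":{"type":"number"},"z":{"type":"number"},"turn":{"type":"number"}}}},"grip_force":{"type":"number"}},"required":["rows"]}

```bash
mkdir -p pics; ls; cat > h.py <<'E'
import numpy as np, cv2
from workcell import r
def pt(cam,px,depth=None,z=None):
    c=r.get_calibration(cam); K=np.array([[c['fx'],0,c['cx']],[0,c['fy'],c['cy']],[0,0,1.]])
    u=cv2.undistortPoints(np.array(px,float).reshape(-1,1,2),K,np.array(c['dist'])).reshape(-1,2)
    d=np.c_[u,np.ones(len(u))]; R=np.array(c['rotation']); p=np.array(c['position'])
    w=d@R.T
    s=np.atleast_1d(depth)[:,None] if depth is not None else ((z-p[2])/w[:,2])[:,None]
    return p+w*s
E
python3 - <<'E'
from h import *
s=r.read_state(); print({k:np.round(v,3) for k,v in s.items()})
for c in ('side','top'):
    im,d=r.capture(c); cv2.imwrite(f'pics/{c}0.png',cv2.cvtColor(im,cv2.COLOR_RGB2BGR)); np.save(c+'d.npy',d)
    k=r.get_calibration(c); print(c,np.round(k['position']),np.round(k['rotation'],3).tolist())
    for q in ('power_box','plate_row','lid_edge','lid_hinge','tape_roll','float'):
        for m in r.mark_of(c,q)[:2]:
            print(q,round(m['score'],2),np.round(m['centre'],1),np.round(pt(c,m['centre'],z=75 if q in('plate_row','lid_edge','lid_hinge') else 0)[0]))
E
```

```text
pics
{'t': np.float64(0.0), 'qpos': array([ 1.246,  0.616, -0.013,  1.425,  0.008,  1.103, -0.04 ]), 'qvel': array([ 0.001, -0.   , -0.002,  0.001,  0.001,  0.   ,  0.002]), 'tau': array([-0.0000e+00, -4.5894e+01,  2.0900e-01, -1.6574e+01, -6.1000e-02,
        2.1000e-02,  0.0000e+00]), 'tool_pos': array([ 191.117, -620.451,  217.506]), 'eef_rot': array([ 3.142e+00,  3.000e-03, -1.272e+00]), 'ft_force': array([ 0.939,  0.266, -0.329]), 'torque': array([ 0.056, -0.008, -0.038]), 'grip_width': np.float64(93.32)}
side [ 291. -691.  814.] [-2.313, -0.012, -0.354]Traceback (most recent call last):
  File "<stdin>", line 8, in <module>
  File "h.py", line 8, in pt
    s=np.atleast_1d(depth)[:,None] if depth is not None else ((z-p[2])/w[:,2])[:,None]
                                                                       ~^^^^^
IndexError: too many indices for array: array is 1-dimensional, but 2 were indexed
```

```bash
sed -i "s/R=np.array(c\['rotation'\])/R=Rotation.from_euler('xyz',c['rotation']).as_matrix()/; 1a from scipy.spatial.transform import Rotation" h.py
python3 - <<'E'
from h import *
for c in ('side','top'):
    im,d=r.capture(c); cv2.imwrite(f'pics/{c}0.png',cv2.cvtColor(im,cv2.COLOR_RGB2BGR)); np.save(c+'d.npy',d)
    k=r.get_calibration(c); print(c,np.round(k['position']),np.round(k['rotation'],3).tolist())
    for q in ('power_box','plate_row','lid_edge','lid_hinge','tape_roll','float'):
        for m in r.mark_of(c,q)[:2]:
            print(q,round(m['score'],2),np.round(m['centre'],1),np.round(pt(c,m['centre'],z=75 if q in('plate_row','lid_edge','lid_hinge') else 0)[0]))
E
```

```text
side [ 291. -691.  814.] [-2.313, -0.012, -0.354]
power_box 0.57 [245.2 246.4] [527. -31.  -0.]
power_box 0.35 [225.7 236.6] [489.  21.   0.]
plate_row 0.9 [227.1 237.3] [473. -48.  75.]
plate_row 0.36 [247.9 247.4] [511. -97.  75.]
lid_edge 0.73 [235.6 231.5] [499. -37.  75.]
lid_hinge 0.56 [268.9 216.7] [598. -16.  75.]
lid_hinge 0.54 [311.8 350.4] [ 538. -384.   75.]
tape_roll 0.59 [208.4 199.1] [485. 184.   0.]
tape_roll 0.27 [236.2 231.4] [522.  29.   0.]
float 0.68 [310.2 348.4] [ 562. -347.    0.]
top [ 395.   45. 1248.] [-2.993, 0.01, -1.591]
power_box 0.93 [300.9 208.9] [519. -44.   0.]
plate_row 0.63 [307.1 225.2] [471. -52.  75.]
lid_edge 0.79 [303.2 213.9] [499. -44.  75.]
lid_hinge 0.75 [418.  191.9] [ 547. -332.   75.]
lid_hinge 0.57 [292.6 175.3] [595. -21.  75.]
tape_roll 0.92 [216.6 217.6] [501. 175.   0.]
tape_roll 0.56 [320.2 144.3] [ 690. -101.    0.]
float 0.96 [417.9 192.4] [ 555. -355.    0.]
```

View pics/top0.png

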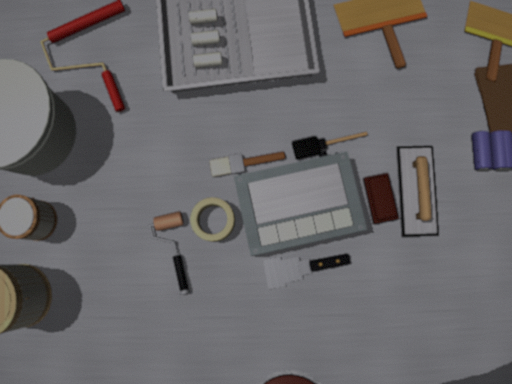

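View pics/side0.png

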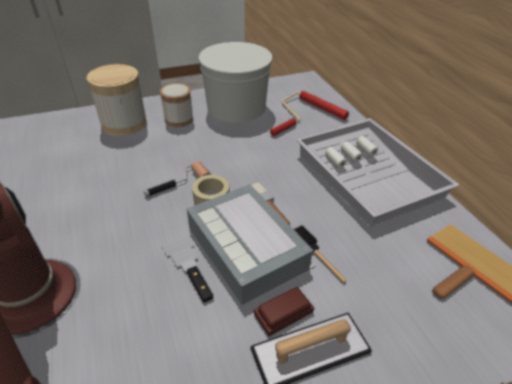

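```bash
python3 - <<'E'
from h import *
D=[]
for i in range(16):
    im,d=r.capture('top'); D.append(d)
D=np.array(D); D[D==0]=np.nan; d=np.nanmean(D,0)
print('noise',np.nanmedian(np.nanstd(D,0)))
v,u=np.mgrid[120:280,200:400]; u=u.ravel();v=v.ravel()
P=pt('top',np.c_[u,v],depth=d[v,u])
m=(P[:,2]>60)&(P[:,2]<90)&(abs(P[:,0]-520)<170)&(abs(P[:,1]+40)<190)
mask=np.zeros((384,512),np.uint8); mask[v[m],u[m]]=1
n,l,st,c=cv2.connectedComponentsWithStats(mask); k=1+st[1:,4].argmax()
sel=l[v,u]==k
Q=P[sel]; print(n,np.median(Q[:,2]))
rc=cv2.minAreaRect(Q[:,:2].astype(np.float32)); print(rc)
b=cv2.boxPoints(rc);print(b)
# plane fit on top, local plate heights
c0=np.array(rc[0]); ang=np.deg2rad(rc[2]); ang=(ang+np.pi/4)%(np.pi/2)-np.pi/4; print('yaw',np.rad2deg(ang))
ex=np.array([np.cos(ang),np.sin(ang)]);ey=np.array([-ex[1],ex[0]])
L=(Q[:,:2]-c0)@np.c_[ex,ey]
# brightness profile to find the rows
g=im.mean(2)[v,u][sel]
for x in range(-100,100,6):
    w=(abs(L[:,0]-x)<4)&(abs(L[:,1])<100); print(x,round(g[w].mean()),end='; ')
print()
lid=(L[:,0]>-15)&(L[:,0]<75)&(abs(L[:,1])<100)
A=np.c_[L,np.ones(len(L))]; co=np.linalg.lstsq(A[lid],Q[lid,2],rcond=None)[0]; print('plane',co)
res=Q[:,2]-A@co
for y in (-92,-46,0,46,92):
    w=(abs(L[:,0]+46)<15)&(abs(L[:,1]-y)<15); print(y,w.sum(),res[w].mean().round(2),(res[w].std()/w.sum()**.5).round(2))
for c in('top','side'):
  for q in ('plate_row','lid_edge','lid_hinge'):
    mm=r.mark_of(c,q)
    for e in mm[:2]: print(c,q,e['score'],((pt(c,e['centre'],z=75)[0][:2]-c0)@np.c_[ex,ey]).round(1))
big=cv2.resize(im[140:265,220:380],None,fx=5,fy=4.8,interpolation=cv2.INTER_CUBIC)
cv2.imwrite('pics/box.png',cv2.cvtColor(big,cv2.COLOR_RGB2BGR))
E
```

```text
noise 2.320267
2 75.99079870850665
((528.5146484375, -35.97029113769531), (201.2542266845703, 290.9474792480469), 11.2479829788208)
[[ 401.4449     87.081314]
 [ 458.19586  -198.2777  ]
 [ 655.5844   -159.0219  ]
 [ 598.83344   126.33711 ]]
yaw 11.247982978820803
-100 89; -94 95; -88 95; -82 121; -76 141; -70 140; -64 140; -58 140; -52 141; -46 140; -40 121; -34 94; -28 124; -22 141; -16 140; -10 140; -4 141; 2 140; 8 140; 14 141; 20 139; 26 138; 32 139; 38 140; 44 141; 50 141; 56 139; 62 139; 68 138; 74 119; 80 95; 86 94; 92 94; 98 97; 
plane [-4.78907963e-03 -4.62413543e-04  7.63723171e+01]
-92 151 -0.83 0.06
-46 150 -2.61 0.15
0 153 -0.91 0.1
46 151 -0.97 0.12
92 154 -0.9 0.1
top plate_row 0.73 [-61.1  -2.8]
top plate_row 0.45 [127.3 108.6]
top lid_edge 0.74 [-29.4  -7.4]
top lid_edge 0.39 [-13.8   7.5]
side plate_row 0.9 [-56.9  -1.3]
side plate_row 0.36 [-29.5 -56.1]
side lid_edge 0.73 [-29.    4.8]
side lid_hinge 0.56 [72.4  5.8]
side lid_hinge 0.54 [ -58.1 -343.1]
```

View pics/box.png

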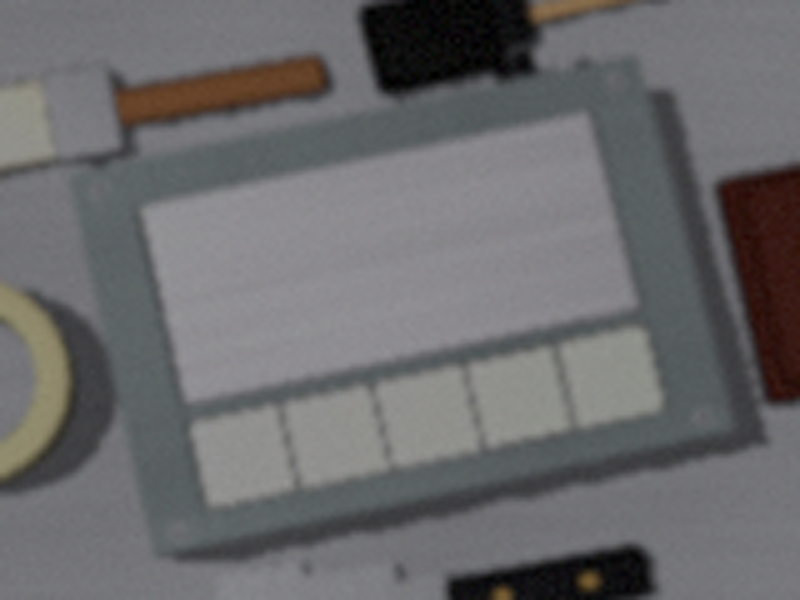

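>>> send_rows --rows '[{"turn": 5.9,"gripper": 1},{"x": -20,"y": -17},{"x": -38,"y": -32},{"x": -40,"y": -33},{"x": -40,"y": -33}]' --grip_force 10

```text
schema error: expected keys gripper, x, y, z, turn
```

>>> send_rows --rows '[{"x": -40,"y": -33},{"x": -40,"y": -33},{"x": -40,"y": -33},{"x": -40,"y": -33},{"x": -40,"y": -33}]'

```text
schema error: expected keys gripper, x, y, z, turn
```

>>> send_rows --rows '[{"x": -40,"y": -33},{"x": -30,"y": -27},{"x": -20,"y": -17},{},{}]'

```text
schema error: expected keys gripper, x, y, z, turn
```

```bash
cat >> h.py <<'E'
def loc():
    s=r.read_state(); a=np.deg2rad(11.25); ex=np.array([np.cos(a),np.sin(a)]); ey=np.array([-ex[1],ex[0]])
    p=s['tool_pos']; d=p[:2]-[528.5,-36]
    print('t',round(float(s['t']),2),'box-frame xy',np.round([d@ex,d@ey],1),'z',np.round(p[2],1),'rot',np.round(s['eef_rot'],3),'F',np.round(s['ft_force'],1),'w',np.round(s['grip_width'],1))
E
python3 -c "from h import *;loc()"
```

```text
t 1.9 box-frame xy [-444.8 -508.2] z 218.6 rot [-3.142  0.    -1.272] F [-0.  -0.8 -0.7] w 92.8
```

>>> send_rows --rows '[{"gripper": 1,"x": 0,"y": 0,"z": 0,"turn": 5.9},{"gripper": 1,"x": -20,"y": -17,"z": 0,"turn": 0},{"gripper": 1,"x": -40,"y": -33,"z": 0,"turn": 0},{"gripper": 1,"x": -40,"y": -33,"z": 0,"turn": 0},{"gripper": 1,"x": -40,"y": -33,"z": 0,"turn": 0}]' --grip_force 10

```text
t: 2.52
tool_pos: [278.8, -459.9, 218.9]
eef_rot: [-3.141, -0.001, -1.375]
ft_force: [0.2, -0.8, -0.0]
grip_width: 47.3
```

>>> send_rows --rows '[{"gripper": 1,"x": -40,"y": -33,"z": 0,"turn": 0},{"gripper": 1,"x": -40,"y": -33,"z": 0,"turn": 0},{"gripper": 1,"x": -40,"y": -33,"z": 0,"turn": 0},{"gripper": 1,"x": -40,"y": -33,"z": 0,"turn": 0},{"gripper": 1,"x": -40,"y": -33,"z": 0,"turn": 0}]'

```text
t: 3.15
tool_pos: [401.7, -231.6, 219.0]
eef_rot: [-3.141, -0.001, -1.375]
ft_force: [0.1, 0.2, -0.0]
grip_width: 0.8
```

>>> send_rows --rows '[{"gripper": 1,"x": -40,"y": -33,"z": 0,"turn": 0},{"gripper": 1,"x": -40,"y": -33,"z": 0,"turn": 0},{"gripper": 1,"x": -22,"y": -21,"z": 0,"turn": 0},{"gripper": 1,"x": 0,"y": 0,"z": 0,"turn": 0},{"gripper": 1,"x": 0,"y": 0,"z": 0,"turn": 0}]'

```text
t: 3.78
tool_pos: [465.7, -117.2, 218.7]
eef_rot: [3.141, -0.001, -1.376]
ft_force: [-1.2, -1.0, 0.4]
grip_width: 0.4
```

```bash
python3 -c "from h import *;loc()"
```

```text
t 3.77 box-frame xy [-77.5 -67.4] z 218.7 rot [ 3.141e+00 -1.000e-03 -1.376e+00] F [-1.2 -1.   0.4] w 0.4
```

>>> send_rows --rows '[{"gripper": 1,"x": -21,"y": -17,"z": 40,"turn": 0},{"gripper": 1,"x": 0,"y": 0,"z": 50,"turn": 0},{"gripper": 1,"x": 0,"y": 0,"z": 30,"turn": 0},{"gripper": 1,"x": 0,"y": 0,"z": 10,"turn": 0},{"gripper": 1,"x": 0,"y": 0,"z": 0,"turn": 0}]'

```text
t: 4.4
tool_pos: [478.8, -93.3, 88.8]
eef_rot: [3.141, -0.0, -1.377]
ft_force: [0.4, 0.9, -0.3]
grip_width: 0.7
```

```bash
python3 - <<'E'
from h import *
loc()
im,d=r.capture('side'); cv2.imwrite('pics/s1.png',cv2.cvtColor(cv2.resize(im[150:310,150:350],None,fx=3.75,fy=3.75,interpolation=cv2.INTER_CUBIC),cv2.COLOR_RGB2BGR))
E
```

```text
t 4.4 box-frame xy [-60.  -46.5] z 88.8 rot [ 3.141 -0.    -1.377] F [ 0.4  0.9 -0.3] w 0.7
```

View pics/s1.png

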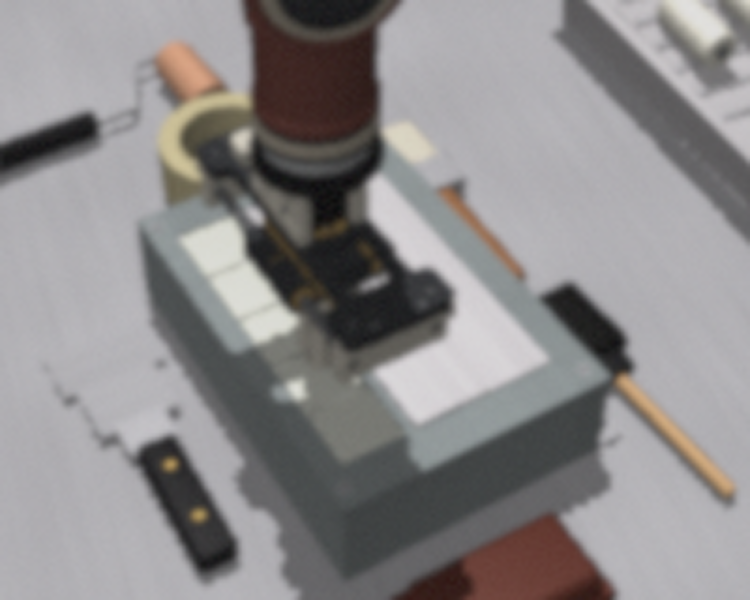

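The closed fingers hover just above the fourth plate (crop about 330,365), clear of the lid. Next I feel down gently.

>>> send_rows --rows '[{"gripper": 1,"x": 0,"y": 0,"z": 8,"turn": 0},{"gripper": 1,"x": 0,"y": 0,"z": 4,"turn": 0},{"gripper": 1,"x": 0,"y": 0,"z": 3,"turn": 0},{"gripper": 1,"x": 0,"y": 0,"z": 1,"turn": 0},{"gripper": 1,"x": 0,"y": 0,"z": 0,"turn": 0}]'

```text
t: 5.08
tool_pos: [478.9, -92.0, 72.8]
eef_rot: [-3.141, -0.0, -1.375]
ft_force: [0.7, 0.5, 2.5]
grip_width: 0.4
```

>>> send_rows --rows '[{"gripper": 1,"x": 0,"y": 0,"z": 2,"turn": 0},{"gripper": 1,"x": 0,"y": 0,"z": 2,"turn": 0},{"gripper": 1,"x": 0,"y": 0,"z": 1,"turn": 0},{"gripper": 1,"x": 0,"y": 0,"z": 0,"turn": 0}]'

```text
t: 5.58
tool_pos: [479.0, -92.1, 67.8]
eef_rot: [-3.141, 0.0, -1.375]
ft_force: [-1.3, -0.5, 5.2]
grip_width: 0.8
```

>>> send_rows --rows '[{"gripper": 1,"x": 0,"y": 0,"z": 1,"turn": 0},{"gripper": 1,"x": 0,"y": 0,"z": 0.7,"turn": 0},{"gripper": 1,"x": 0,"y": 0,"z": 0,"turn": 0},{"gripper": 1,"x": 0,"y": 0,"z": 0,"turn": 0}]'

```text
t: 6.08
tool_pos: [479.0, -92.1, 67.2]
eef_rot: [-3.141, -0.0, -1.375]
ft_force: [-2.6, 0.9, 14.3]
grip_width: 0.4
```

```bash
python3 - <<'E'
from h import *
loc()
im,d=r.capture('side'); cv2.imwrite('pics/s2.png',cv2.cvtColor(cv2.resize(im[150:310,150:350],None,fx=3.75,fy=3.75,interpolation=cv2.INTER_CUBIC),cv2.COLOR_RGB2BGR))
E
```

```text
t 6.08 box-frame xy [-59.5 -45.3] z 67.2 rot [-3.141 -0.    -1.375] F [-2.6  0.9 14.3] w 0.4
```

View pics/s2.png

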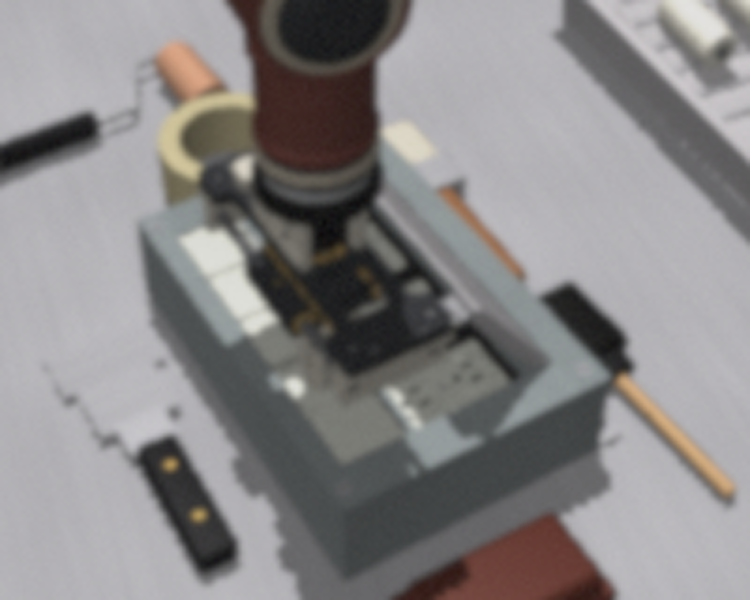

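Plate bottomed (about 14 N) and the lid is ajar (thin edge-on strip from about (390,200) to (540,360)). I come off the plate, then push from the front.

>>> send_rows --rows '[{"gripper": 1,"x": 0,"y": 0,"z": -10,"turn": 0},{"gripper": 1,"x": -10,"y": 0,"z": -20,"turn": 0},{"gripper": 1,"x": -20,"y": 0,"z": -20,"turn": 0},{"gripper": 1,"x": -10,"y": 0,"z": -5,"turn": 0},{"gripper": 1,"x": 0,"y": 0,"z": 0,"turn": 0}]'

```text
t: 6.75
tool_pos: [471.0, -52.3, 120.8]
eef_rot: [-3.142, 0.0, -1.373]
ft_force: [0.6, 0.2, -0.1]
grip_width: 0.6
```

```bash
python3 - <<'E'
from h import *
loc()
a=np.deg2rad(11.25);E=np.array([[np.cos(a),-np.sin(a)],[np.sin(a),np.cos(a)]])
for c in('side','top'):
    im,d=r.capture(c); o=r.outline_of(c,'lid')[:1]
    for e in o:
        v,u=np.nonzero(e['pixels']&(d>0)); P=pt(c,np.c_[u,v],depth=d[v,u]); L=(P[:,:2]-[528.5,-36])@E
        k=(abs(L[:,1])<125)&(abs(L[:,0])<110)&(P[:,2]>82)
        print(c,e['score'],k.sum()); 
        ang=np.arctan2(P[k,2]-75,74-L[k,0]); print('lid ang median',np.percentile(ang,[10,25,50,75,90]).round(2),'zmax',np.percentile(P[k,2],97))
E
```

```text
t 6.75 box-frame xy [-59.6  -4.7] z 120.8 rot [-3.142  0.    -1.373] F [ 0.6  0.2 -0.1] w 0.6
side 0.77 314
lid ang median [0.82 0.88 0.95 0.96 0.97] zmax 159.87235039869836
top 0.66 1875
lid ang median [0.94 0.95 0.96 0.98 1.01] zmax 158.9271817938306
```

>>> send_rows --rows '[{"gripper": 1,"x": 0,"y": -20,"z": 0,"turn": 0},{"gripper": 1,"x": 0,"y": -25,"z": 0,"turn": 0},{"gripper": 1,"x": 0,"y": -12,"z": 0,"turn": 0},{"gripper": 1,"x": 0,"y": -6,"z": 0,"turn": 0},{"gripper": 1,"x": 0,"y": -6,"z": 0,"turn": 0}]'

```text
t: 7.58
tool_pos: [537.0, -40.1, 120.5]
eef_rot: [3.138, 0.0, -1.376]
ft_force: [-1.9, 0.3, 2.1]
grip_width: 0.7
```

>>> send_rows --rows '[{"gripper": 1,"x": 0,"y": -6,"z": 0,"turn": 0},{"gripper": 1,"x": 0,"y": -6,"z": 0,"turn": 0},{"gripper": 1,"x": 0,"y": -6,"z": 0,"turn": 0},{"gripper": 1,"x": 0,"y": -6,"z": 0,"turn": 0},{"gripper": 1,"x": 0,"y": -6,"z": 0,"turn": 0}]'

```text
t: 8.2
tool_pos: [568.9, -33.4, 121.0]
eef_rot: [-3.141, 0.0, -1.375]
ft_force: [-0.7, 0.4, 0.5]
grip_width: 0.5
```

```bash
cat >> h.py <<'E'
def lid():
    a=np.deg2rad(11.25);E=np.array([[np.cos(a),-np.sin(a)],[np.sin(a),np.cos(a)]])
    for c in('side','top'):
        im,d=r.capture(c)
        for e in r.outline_of(c,'lid')[:1]:
            v,u=np.nonzero(e['pixels']&(d>0)); P=pt(c,np.c_[u,v],depth=d[v,u]); L=(P[:,:2]-[528.5,-36])@E
            k=(abs(L[:,1])<125)&(abs(L[:,0])<120)&(P[:,2]>105)
            print(c,round(e['score'],2),k.sum(),'ang',np.percentile(np.arctan2(P[k,2]-75,74-L[k,0]),[10,25,50,75,90]).round(2))
        cv2.imwrite(f'pics/l_{c}.png',cv2.cvtColor(cv2.resize(im[130:290,150:350] if c=='side' else im[100:260,220:420],None,fx=3.7,fy=3.7,interpolation=cv2.INTER_CUBIC),cv2.COLOR_RGB2BGR))
E
python3 -c "from h import *;loc();lid()"
```

```text
t 8.2 box-frame xy [40.1 -5.3] z 121.0 rot [-3.141  0.    -1.375] F [-0.7  0.4  0.5] w 0.5
side 0.56 425 ang [1.22 1.27 1.31 1.34 1.35]
```

View pics/l_side.png

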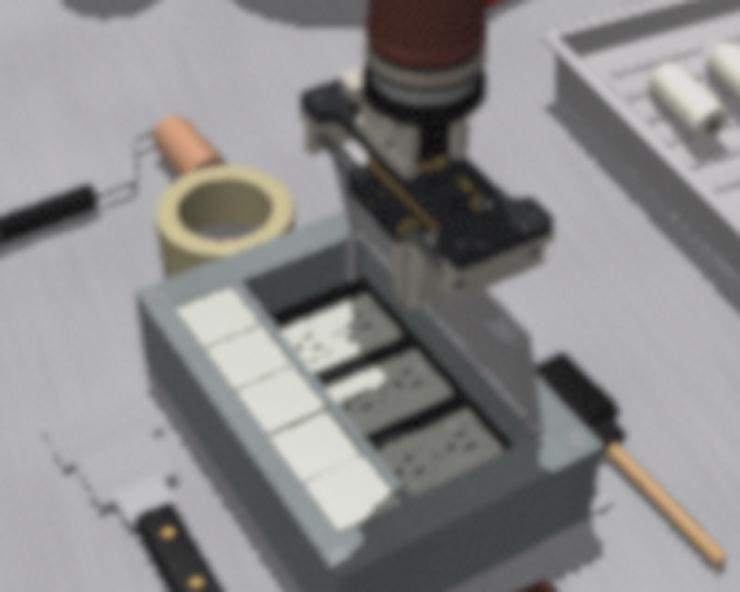

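The lid is following the fingers at about 1.3 rad (contact near (420,300)). I keep pushing.

>>> send_rows --rows '[{"gripper": 1,"x": 0,"y": -6,"z": 0,"turn": 0},{"gripper": 1,"x": 0,"y": -6,"z": 0,"turn": 0},{"gripper": 1,"x": 0,"y": -6,"z": 0,"turn": 0},{"gripper": 1,"x": 0,"y": -6,"z": 0,"turn": 0},{"gripper": 1,"x": 0,"y": -5,"z": 0,"turn": 0}]'

```text
t: 9.02
tool_pos: [596.7, -27.9, 120.8]
eef_rot: [3.141, 0.0, -1.375]
ft_force: [-2.0, -0.4, -0.0]
grip_width: 0.5
```

>>> send_rows --rows '[{"gripper": 1,"x": 0,"y": -3,"z": 0,"turn": 0},{"gripper": 1,"x": 0,"y": 0,"z": 0,"turn": 0},{"gripper": 1,"x": 0,"y": 0,"z": 0,"turn": 0}]'

```text
t: 9.4
tool_pos: [599.9, -27.3, 121.1]
eef_rot: [-3.141, -0.0, -1.375]
ft_force: [0.4, -0.3, -0.2]
grip_width: 0.3
```

```bash
python3 -c "from h import *;loc();lid()"
```

```text
t 9.4 box-frame xy [71.8 -5.4] z 121.1 rot [-3.141 -0.    -1.375] F [ 0.4 -0.3 -0.2] w 0.3
side 0.75 946 ang [1.67 1.72 1.76 1.78 1.79]
top 0.93 240 ang [1.74 1.77 1.78 1.79 1.8 ]
```

>>> send_rows --rows '[{"gripper": 1,"x": 0,"y": 10,"z": 0,"turn": 0},{"gripper": 1,"x": 0,"y": 25,"z": 0,"turn": 0},{"gripper": 1,"x": 0,"y": 35,"z": -10,"turn": 0},{"gripper": 1,"x": 0,"y": 40,"z": -30,"turn": 0},{"gripper": 1,"x": 0,"y": 20,"z": -40,"turn": 0}]'

```text
t: 10.22
tool_pos: [468.3, -53.3, 201.0]
eef_rot: [3.137, 0.001, -1.376]
ft_force: [1.5, -0.4, 0.7]
grip_width: 0.6
```

>>> send_rows --rows '[{"gripper": 1,"x": 0,"y": 0,"z": -15,"turn": 0},{"gripper": 1,"x": 0,"y": 0,"z": 0,"turn": 0},{"gripper": 1,"x": 0,"y": 0,"z": 0,"turn": 0},{"gripper": 1,"x": 0,"y": 0,"z": 0,"turn": 0},{"gripper": 1,"x": 0,"y": 0,"z": 0,"turn": 0}]'

```text
t: 10.85
tool_pos: [471.8, -52.6, 215.2]
eef_rot: [3.14, 0.001, -1.375]
ft_force: [0.1, 0.1, 0.2]
grip_width: 0.7
```

```bash
python3 -c "from h import *;loc();lid()"
```

```text
t 10.85 box-frame xy [-58.9  -5.2] z 215.2 rot [ 3.140e+00  1.000e-03 -1.375e+00] F [0.1 0.1 0.2] w 0.7
side 0.94 1447 ang [1.71 1.74 1.77 1.78 1.79]
top 0.65 1402 ang [1.73 1.76 1.78 1.79 1.8 ]
```

View pics/l_side.png

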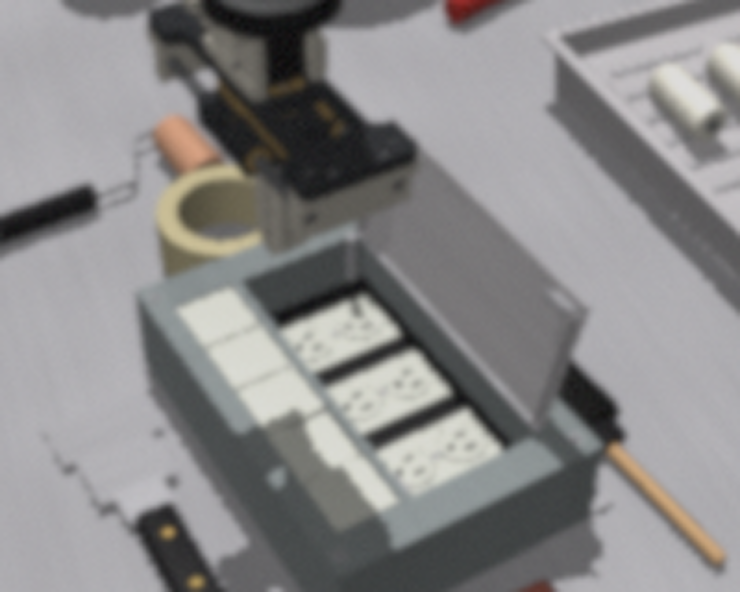

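The lid stands open past upright (top edge from about (430,160) to (585,310)), the arm is clear, and the tools look unmoved.

```bash
python3 -c "from h import *;print(r.finish_job())"
```

```text
the job is handed in; nothing more can be done
None
```

The power box is open: the lid stands past upright by itself and the job is handed in at about 11 s of the 48 s allowed. No verdict is reported back.

- **Finding the release:** I did not feel along all five plates. Averaged depth pictures showed the plate at y = -46 mm lying about 1.7 mm lower than the others. The press confirmed it: the plate was touched 2 mm below the box top and gave at 2.5 to 5 N. It bottomed at about 14 N, and the lid sprang ajar to about 0.96 rad.
- **Opening the lid:** I pushed its edge with the outside of the closed fingers. The wrist readings during the push stayed at 3 N or less.
- **Last checks:** With the arm away, the two cameras put the lid at 1.77 and 1.78 rad, the same as before I let go. The wrist force was about 0.
- **Not measured:** I judged by eye, from the last side picture, that the tools in view had not moved. The float, and most of the sanding block, were outside that view. I did not measure the release plate's return; nothing was touching it and it comes back up by its own spring.

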